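Hang the punch rack on its sprung keyhole screw

TASK

Take the punch rack that stands on the bench and hang it on the tool board: pass the round entry of the keyhole in its steel plate over the large sprung screw, then push it straight down until the screw head drops in behind the ridge at the top of the slot and it is fully home, and let go. The screw is not exactly where it was marked, so feel for it with a light hand (no more than a kilogram of push) and never force the rack; leave the rack hanging upright and flat on the board, and leave the other things on the bench where they are.

Things in the scene. Friction and masses are not known exactly. Their poses are not given: they have to be found in the camera images.
- rack: Loose punch rack, about 0.42 kg: upright steel plate 90 wide, 165 high, 3 thick; wooden block 90 x 42 x 22 high in front at its foot, with 4 steel punches (up to 100 above the underside); wooden strip along the top. Origin: centre of the plate's back face at the underside. x out of the front, z up. Stands upright on the bench, front towards +x to within 35 degrees; x and z must end along the board's.
- rack_hole (a point): Centre of the keyhole's round entry, 18 mm across, in the plate's back plane, 70 mm above the rack's underside. From its top a slot 8 mm wide runs straight up. A ridge on the plate's front beside the slot slopes gently up to 3 mm high between 79 and 89 mm above the underside, and ends at 93: the screw head must ride over it and then drops in behind.
- rack_slot_end (a point): Where the screw's axis lies when fully home: 99 mm above the rack's underside (29 mm above rack_hole), in the plate's back plane; the slot's end. The head drops off the ridge about 2 mm before.
- rack_strip (a point): The place to grip: the wooden top strip with the plate is 14 mm front to back (back flush with the plate's back), 90 long, from 135 to 165 mm above the underside; this point is its middle, 152 mm up and 7 mm in front of the back plane. Grip it front to back from above, tips not lower than 128 mm above the underside; nothing is beside it.
- board: Fixed upright plywood tool board 320 wide, 156 high, 18 thick. Origin: bottom middle of its front face; x out of the face (away from the robot, to within 26 degrees), z up. The screw stands out of the +y half; a saw frame hangs on a nail on the -y half (y -0.14 to -0.055, standing out 24 mm).
- screw_mark (a point): Where the screw was meant to be, on the board's front face: 60 mm to +y and 140 mm above the board's origin; axes as the board's (x out of the face, z up). The screw was set by hand: its axis is up to 9.5 mm off this point sideways and up to 6 mm in height. It does not move during the job.
- screw (a joint): How far the screw is drawn out of the board, m: 0 at rest, about 0.0015 when its head is on the ridge, 0 again when home. Steel head 14 mm across, 4.5 thick, edge barely bevelled (0.5), on a 5 mm neck; at rest its underside is 4.5 and its front 9 mm from the board. A spring draws it in with 3.5 N at rest, 5 N on the ridge; pushing the rack over it takes up to 10 N downwards.
- hammer: Bystander: chasing hammer 220 long lying near the front of the rack.
- bottle: Bystander: glass bottle 52 across, 150 high, behind the rack.
- jar: Bystander: lidded jar 72 across, 75 high, behind the rack.
- domingblock: Bystander: steel doming block, a 55 mm cube with round hollows.
- pitchbowl: Bystander: steel pitch bowl 110 across on a rubber ring, 56 high.
- mandrel: Bystander: tapered ring mandrel upright on a wooden foot, 208 high.
- file: Bystander: flat file with a wooden handle, 240 long.

How it is judged (in metres and radians):
On the way, in this order (a step that is already met when the one before it is completed fails the run):
1. the screw head is through the round entry of the keyhole, the plate's back near the board (x of rack_slot_end in the frame of screw_mark between -0.003 and 0.004 m and y of rack_slot_end in the frame of screw_mark between -0.015 and 0.015 m and z of rack_slot_end in the frame of screw_mark between 0.014 and 0.041 m).
2. the head rides on the ridge: the slot is sliding down under the sprung screw (x of rack_slot_end in the frame of screw_mark between -0.003 and 0.004 m and y of rack_slot_end in the frame of screw_mark between -0.013 and 0.013 m and value of joint screw above 0.001 m).
3. fully home: the head has dropped in behind the ridge (x of rack_slot_end in the frame of screw_mark between -0.003 and 0.004 m and y of rack_slot_end in the frame of screw_mark between -0.013 and 0.013 m and z of rack_slot_end in the frame of screw_mark between -0.0095 and 0.0095 m and value of joint screw below 0.0006 m), for 0.2 s.
At the end, for the whole second after the job is handed in: The rack hangs on the screw, fully home: head dropped in behind the ridge (screw drawn out less than 0.6 mm), slot end within 13 mm of the mark sideways and 9.5 in height, plate back within 4 mm of the board's face, upright and flat to within 4 degrees, at rest and let go (all of step 3 and angle between the z axis of rack and the z axis of board, either way round below 0.07 rad and angle between the x axis of rack and the x axis of board, either way round below 0.07 rad and linear speed of rack below 0.01 m/s); the robot touches nothing.
It fails at once if while feeling for the screw, the head not yet through, the rack is pressed on it with more than 15 N (plate's back more than 5 mm off the board's face) (contact force between rack and board above 15 N and x of rack_slot_end in the frame of screw_mark above 0.005 m).
It fails at once if the rack is forced or dropped hard against the screw or the board (more than 30 N) (contact force between rack and board above 30 N).
It fails at once if another thing on the bench is moved by more than 25 mm (distance of any of hammer, bottle, jar, domingblock, pitchbowl, mandrel, file from where it was at the start of the episode above 0.025 m).
It also fails if it takes over 72 s, if anything falls off the work surface, if the arm or the gripper's body presses on something with over 40 N, if the wrist force passes 120 N, or if a joint passes its speed limit or range.

ROBOT

A 6-joint arm with a two-finger parallel gripper is mounted at the origin on the work surface. World frame = base frame: x ahead of the robot, y to its left, z up, the work surface at z = 0. Lengths are in m, angles in degrees, forces in N, time in s.
With the tool pointing down it reaches from about 0.375 to 0.925 m from the base axis. Payload 5.7 kg.
Tool frame: the origin (TCP) lies at the centre of the arm's flange, where the gripper is bolted on; the fingertips stand 173 mm ahead of it and the grasp point (between the pads) lies 155 mm ahead of it; z points along the fingers, y is the line along which they close (so a half turn about z gives the same grasp; the last joint's range is limited). The gripper opens to 85 mm and grips with 20 to 120 N. Pads are 22 mm wide; open, the fingers measure 114 mm over their backs; the gripper's body (76 mm by 85 mm) begins 54 mm behind the grasp point. The pads swing forward as they close: fully open they stand 13 mm farther back than shut.
Start: joints at [60.842, 20.558, 86.54, -0, 72.909, -6.595], TCP at [0.23, 0.554, 0.405] pointing down, gripper open.
Joint ranges: [-170.27, 170.27], [-57.76, 135], [12.27, 136.19], [-55.21, 235.2], [11.17, 155.16], [-170.74, 170.74]. Speed limits (degrees/s): [136.94, 136.94, 180, 180, 180, 180].

INTERFACE

Orientations are given as [roll, pitch, yaw] about the fixed x, y, z axes, in that order (R = Rz(yaw) Ry(pitch) Rx(roll)).
In Python, from cell import * gives the robot as it stands. Calls block until the motion is done:
- move_ptp(position, orientation): joint-space move of the TCP to a pose.
- move_linear(position, velocity=0.15, rotation=None): straight line of the TCP; rotation=None keeps the orientation; velocity is the mean speed in m/s.
- movej(angles): joint-space move.
- release() and grab(): open the fingers fully, or close them until they stop; the grip force is fixed at half the most.
- pause(seconds).
- solve_ik(position, orientation): joint angles nearest the present ones, or None.
- capture(name): name is "scene" or "top" or "wrist"; returns a dict with "image" (400x640x3 uint8, red, green, blue), "intrinsics" (3x3 intrinsics, pixels), "distortion" ([k1, k2, p1, p2, k3] as OpenCV has them; the pictures are not rectified), "camera_from_world" (4x4, takes a point from world to camera coordinates); the wrist camera has in their place "T_tool_cam" (4x4, takes a point from camera to tool coordinates, whose origin is the TCP and whose axes are the flange's). Camera axes: x right, y down, z forward; pixel columns grow to the right and rows downward; lengths in m; the calibration is good to about 2 mm. A picture is of the moment at which its call begins: read the wrist's pose just before it. There is no depth.
A pose or a line that the arm cannot do raises MotionError and nothing moves.
- sign_off(): hands the job in; it is judged then, once.
Trained networks look in a picture, given as the dict that the camera call returned (one of the last four; its "shot" number tells which), for a name from the list of things; names that differ only in an ending like _2 or _b are one class to them, and where a whole thing is asked for, a point or a joint stands for the part that bears it (a point fixed in the world has none). Each returns a list of dicts, best first, with "p" (0 to 1); they miss things now and then, are a little off and sometimes report something else, mostly with a low value. They report only what shows in the picture. A call takes as long as a camera call.
- search_frame(picture, name): "rect" ([centre column, centre row, width, height] in pixels, round what is visible of it).
Readings, each from a call of its own:
- get_time_s(): time.
- get_joint_pos(): joint angles.
- get_joint_velocities(): joint speeds.
- get_joint_torque(): joint torques, N m.
- get_tcp_pos(): TCP position.
- get_eef_rot(): TCP orientation.
- get_contact_force(): force on the tool from outside, world axes, zero at the start.
- get_ft_torque(): the same for the moment, N m.
- get_gripper_width(): finger opening in m.
- get_grip_force(): force on a finger pad.
Only numpy, scipy, OpenCV 4.12 (cv2) and the standard library are available. Lean on these libraries where they do the work, as an engineer would, in place of code of your own. Each camera call takes 0.05 s, during which the arm holds its last target. There are 200 camera calls.

## Working session

There is one attempt and no reset: what is moved stays moved. The work goes in short steps, each a Python script; the robot and the scene stay as the last script left them, time stands still between calls to the robot, and variables do not carry over. Pictures are saved under pics/ and viewed, at most 10 in all, crops included, and the job is handed in when it is done.

```bash
ls; mkdir -p pics
python3 - <<'E'
from cell import *
import cv2,numpy as np
for n in ["scene","top"]:
    c=capture(n)
    cv2.imwrite(f"pics/{n}0.png",c["image"][:,:,::-1])
    np.savez(f"pics/{n}0.npz",K=c["intrinsics"],D=c["distortion"],T=c["camera_from_world"],im=c["image"])
    print(n,np.round(c["intrinsics"],1).tolist(),c["distortion"],np.round(c["camera_from_world"],3).tolist())
    for o in ["rack","board","screw","hammer","rack_strip","bottle","mandrel"]:
        print(o,[(np.round(d["rect"]).tolist(),round(d["p"],2)) for d in search_frame(c,o)[:2]])
print(get_time_s(),get_contact_force())
E
```

```text
pics
scene [[368.9, 0.0, 319.5], [0.0, 368.9, 203.1], [0.0, 0.0, 1.0]] [-0.02730283  0.          0.          0.          0.        ] [[-0.15, 0.988, 0.022, 0.046], [0.621, 0.112, -0.776, -0.3], [-0.77, -0.103, -0.63, 1.705], [0.0, 0.0, 0.0, 1.0]]
rack [([263.0, 192.0, 29.0, 54.0], 0.68), ([291.0, 191.0, 15.0, 26.0], 0.28)]
board [([339.0, 197.0, 94.0, 51.0], 0.78)]
screw [([263.0, 194.0, 26.0, 55.0], 0.32)]
hammer [([238.0, 223.0, 61.0, 26.0], 0.58)]
rack_strip [([263.0, 193.0, 32.0, 52.0], 0.6)]
bottle []
mandrel [([443.0, 225.0, 29.0, 59.0], 0.58), ([289.0, 190.0, 17.0, 27.0], 0.45)]
top [[509.0, 0.0, 320.0], [0.0, 509.0, 204.2], [0.0, 0.0, 1.0]] [0.02630938 0.         0.         0.         0.        ] [[0.006, -1.0, -0.015, 0.065], [-0.988, -0.004, -0.152, 0.614], [0.152, 0.016, -0.988, 1.548], [0.0, 0.0, 0.0, 1.0]]
rack [([396.0, 222.0, 32.0, 25.0], 0.62)]
board []
screw []
hammer []
rack_strip [([398.0, 225.0, 36.0, 22.0], 0.72)]
bottle [([397.0, 222.0, 33.0, 21.0], 0.74), ([405.0, 261.0, 27.0, 19.0], 0.5)]
mandrel [([207.0, 202.0, 36.0, 31.0], 0.93)]
0.8 [ 0.43464917  0.64690452 -0.01066014]
```

Run:
```python
import cv2
s=cv2.imread("pics/scene0.png");t=cv2.imread("pics/top0.png")
cv2.imwrite("pics/s1.png",cv2.resize(s[150:260,215:415],None,fx=4,fy=4,interpolation=cv2.INTER_CUBIC))
cv2.imwrite("pics/t1.png",cv2.resize(t[150:300,180:450],None,fx=2.9,fy=2.9,interpolation=cv2.INTER_CUBIC)[:, :800])
```

```text
(no output)
```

View pics/s1.png

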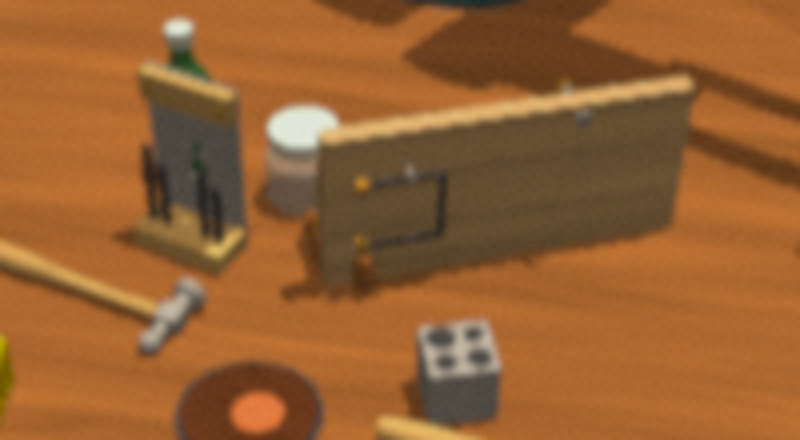

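View pics/t1.png

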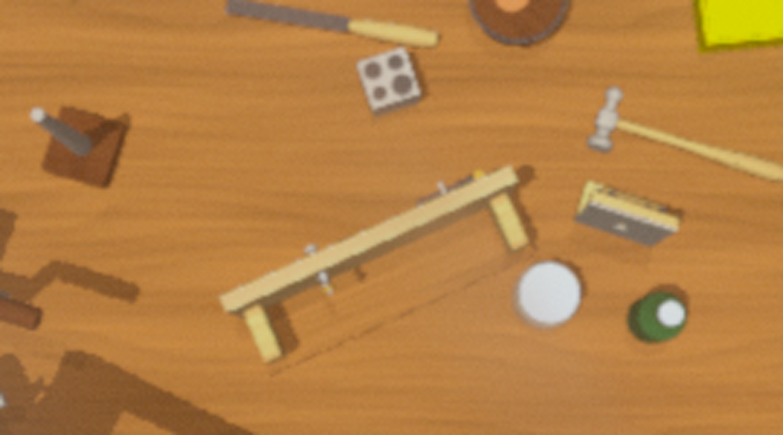

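```bash
cat > h.py <<'E'
from cell import *
import cv2,numpy as np
from scipy.spatial.transform import Rotation as Rn
def Rm(rpy): return Rn.from_euler('xyz',rpy,degrees=True).as_matrix()
def ray(K,D,T,uv):
    n=cv2.undistortPoints(np.array(uv,float).reshape(-1,1,2),K,np.array(D)).reshape(-1,2)
    R,t=T[:3,:3],T[:3,3]
    return -R.T@t,(np.c_[n,np.ones(len(n))])@R
def onz(K,D,T,uv,z):
    o,d=ray(K,D,T,uv); s=(z-o[2])/d[:,2]; return o+d*s[:,None]
def load(f):
    a=np.load(f); return a["K"],a["D"],a["T"]
def wrist(name,scale=1):
    p=np.array(get_tcp_pos());r=get_eef_rot();c=capture("wrist")
    W=np.eye(4);W[:3,:3]=Rm(r);W[:3,3]=p
    T=np.linalg.inv(W@c["T_tool_cam"])
    np.savez(f"pics/{name}.npz",K=c["intrinsics"],D=c["distortion"],T=T,im=c["image"])
    cv2.imwrite(f"pics/{name}.png",c["image"][:,:,::-1]); return c,T
def proj(K,D,T,P):
    return cv2.projectPoints(np.array(P,float).reshape(-1,3),cv2.Rodrigues(T[:3,:3])[0],T[:3,3],K,np.array(D))[0].reshape(-1,2)
E
python3 - <<'E'
from h import *
K,D,T=load("pics/top0.npz")
f=lambda l:np.array(l)/2.9+[180,150]
print("board",onz(K,D,T,f([(220,296),(512,167),(228,312),(518,184)]),.156).round(3).tolist())
print("rack strip",onz(K,D,T,f([(578,211),(592,183),(680,212),(672,230)]),.165).round(3).tolist())
print("screw",onz(K,D,T,f([(311,247)]),.14).round(3))
K2,D2,T2=load("pics/scene0.npz")
g=lambda l:np.array(l)/4+[215,150]
print(onz(K2,D2,T2,g([(325,135),(692,80)]),.156).round(3).tolist(), onz(K2,D2,T2,g([(583,115)]),.14).round(3), onz(K2,D2,T2,g([(325,290),(672,228)]),.0).round(3).tolist())
c=capture("wrist");print(c["T_tool_cam"].round(3).tolist(),c["intrinsics"].round(1).tolist(),c["distortion"])
E
```

```text
board [[0.456, 0.25, 0.156], [0.587, -0.04, 0.156], [0.441, 0.242, 0.156], [0.57, -0.046, 0.156]]
rack strip [[0.542, -0.105, 0.165], [0.57, -0.119, 0.165], [0.541, -0.206, 0.165], [0.523, -0.197, 0.165]]
screw [[0.507 0.162 0.14 ]]
[[0.587, -0.035, 0.156], [0.456, 0.251, 0.156]] [[0.5   0.164 0.14 ]] [[0.596, -0.036, 0.0], [0.461, 0.254, 0.0]]
[[0.001, -0.949, -0.314, 0.08], [1.0, 0.001, 0.0, -0.001], [0.0, -0.314, 0.949, 0.03], [0.0, 0.0, 0.0, 1.0]] [[296.2, 0.0, 317.3], [0.0, 296.2, 195.1], [0.0, 0.0, 1.0]] [-0.00171946  0.          0.          0.          0.        ]
```

Run:
```python
from h import *
print(get_eef_rot())
for nm,p,y0 in [("rack",[.545,-.155,.40],-14),("screw",[.507,.163,.40],24)]:
  for y in (y0+90,y0-90):
    print(nm,y,solve_ik(p,[180,0,y]))
for tilt in (20,35,50):
  a=np.radians(24.3); bx=np.array([np.cos(a),np.sin(a),0])
  for yaw in (24.3,24.3+180):
    s=1 if yaw<90 else -1
    R=Rm([180,0,yaw])
    R=Rn.from_rotvec(np.cross([0,0,-1],-bx)*np.radians(tilt)).as_matrix()@R
    rpy=Rn.from_matrix(R).as_euler('xyz',degrees=True)
    # camera aim point 0.24 from the camera on tool axis -> 0.27 ahead of tcp
    p=np.array([.503,.163,.14])-R[:,2]*.30
    print(tilt,yaw,rpy.round(1),p.round(3),solve_ik(p,rpy))
```

```text
[-1.79994823e+02  3.63481760e-04  1.57441004e+02]
rack 76 [-22.86038748  18.07090092  91.06774802   0.          70.86135106
  -8.86038748]
rack -104 None
screw 114 [ 10.38903568  15.28116513  95.17971623   0.          69.53911864
 -13.61096432]
screw -66 [ 1.03890357e+01  1.52811651e+01  9.51797162e+01 -2.54444375e-14
  6.95391186e+01  1.66389036e+02]
20 24.3 [180.   20.   24.3] [0.597 0.205 0.422] [13.84392481 28.51862273 72.6783425  -3.5980473  98.48015295 79.63052332]
20 204.3 [ 180.   -20.  -155.7] [0.597 0.205 0.422] [  13.84392481   28.51862273   72.6783425    -3.5980473    98.48015295
 -100.36947668]
35 24.3 [180.   35.   24.3] [0.66  0.234 0.386] [ 15.327937    40.95254917  58.10098449  -5.68791553 115.5056827
  80.17496208]
35 204.3 [ 180.   -35.  -155.7] [0.66  0.234 0.386] [ 15.327937    40.95254917  58.10098449  -5.68791553 115.5056827
 -99.82503792]
50 24.3 [180.   50.   24.3] [0.712 0.258 0.333] [ 16.2750344   53.62992465  43.88404137  -8.26230892 131.91083302
  79.28155205]
50 204.3 [ 180.   -50.  -155.7] [0.712 0.258 0.333] [  16.2750344    53.62992465   43.88404137   -8.26230892  131.91083302
 -100.71844795]
```

Run:
```python
from h import *
K,D,T=load("pics/top0.npz")
print("mandrel tip",onz(K,D,T,[(38/2.9+180,115/2.9+150)],.208))
move_ptp([.507,.163,.40],[180,0,114.3]); wrist("w_scr_top")
move_ptp([.712,.258,.333],[180,50,24.3]); wrist("w_scr_front")
move_ptp([.507,.163,.42],[180,0,114.3])
move_ptp([.545,-.155,.40],[180,0,76]); wrist("w_rack")
print(get_time_s(),get_contact_force())
a=[cv2.imread(f"pics/{n}.png") for n in ("w_scr_top","w_scr_front","w_rack")]
cv2.imwrite("pics/v1.png",np.vstack([a[0][60:340,120:520],a[1][60:340,120:520]]))
cv2.imwrite("pics/v2.png",a[2])
```

```text
mandrel tip [[0.62881205 0.42558435 0.208     ]]
6.85 [ 0.1404573  -0.48590356 -0.09993426]
```

View pics/v1.png

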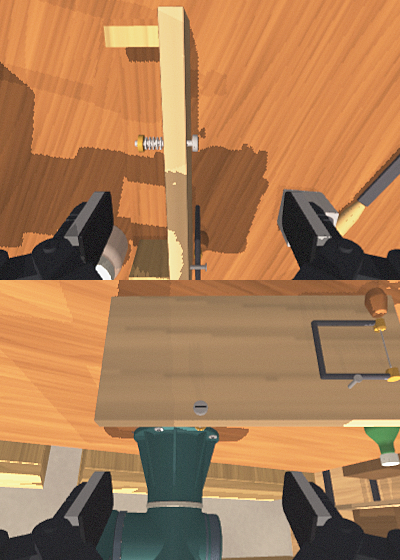

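View pics/v2.png

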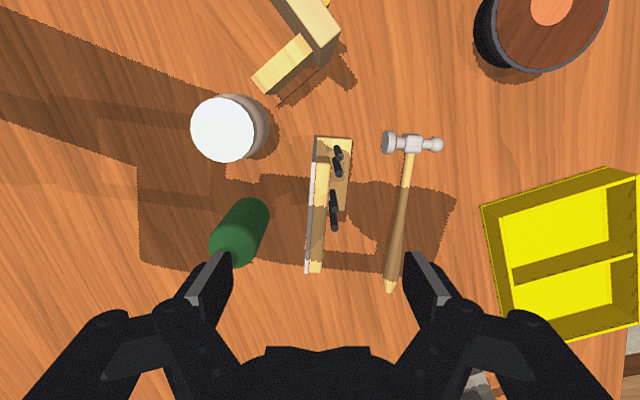

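Run:
```python
import cv2,numpy as np
a=[cv2.imread(f"pics/{n}.png") for n in ("w_scr_top","w_scr_front","w_rack")]
z=lambda i,f:cv2.resize(i,None,fx=f,fy=f,interpolation=cv2.INTER_CUBIC)
can=np.zeros((600,800,3),np.uint8)
can[:600,:280]=z(a[2][128:278,290:360],4)   # rack x4 off (290,128)
can[:300,280:800]=z(a[0][160:235,240:370],4)  # screw top off (240,160)
can[300:600,280:800]=z(a[1][140:240,205:378],3)[:,:519].repeat(1,0)[:300,:519] if False else cv2.resize(a[1][150:225,270:400],(520,300),interpolation=cv2.INTER_CUBIC) # off (270,150) x4
cv2.imwrite("pics/v3.png",can)
can=np.zeros((600,800,3),np.uint8)
can[:300,:400]=z(a[0][60:135,260:360],4)  # board top far end off(260,60)
can[:300,400:]=z(a[1][150:225,200:300],4)  # front: top +y corner off (200,150)
can[300:,:400]=z(a[1][60:135,200:300],4)  # front: bottom +y corner off (200,60)
can[300:,400:]=z(a[1][150:225,450:550],4)  # front: along top right off (450,150)
cv2.imwrite("pics/v4.png",can)
```

```text
(no output)
```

View pics/v3.png

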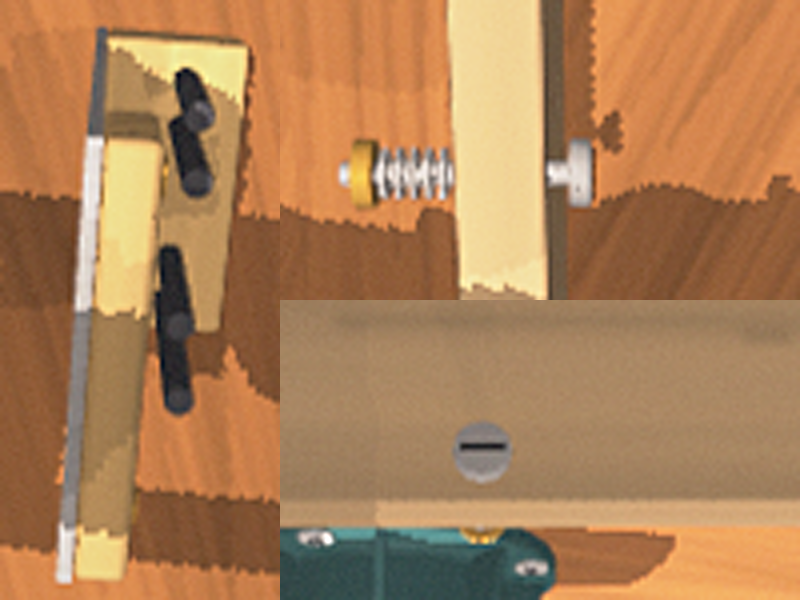

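View pics/v4.png

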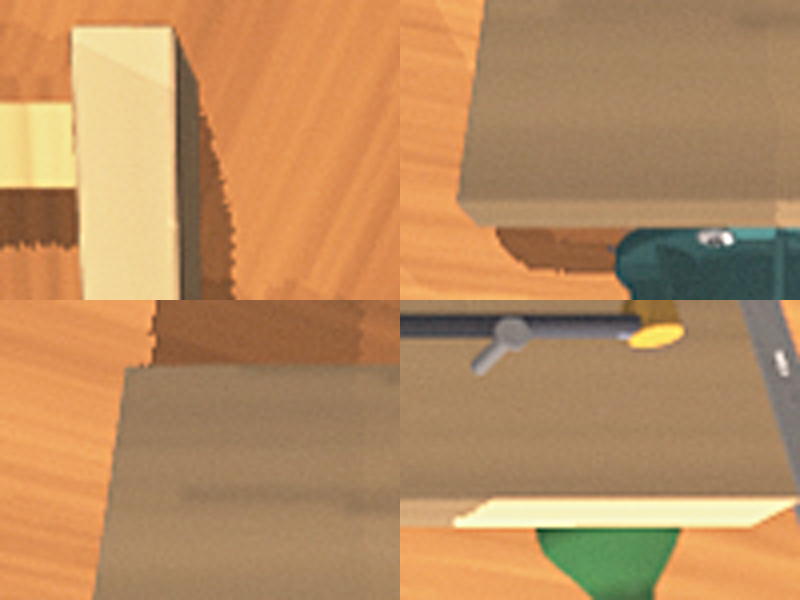

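```bash
cat > fit.py <<'E'
from h import *
from scipy.optimize import least_squares
def px(l,can,off): return (np.array(l,float)-can+.5)/4-.5+off
wt,wf,wr,tp,sc=[load(f"pics/{n}.npz") for n in ("w_scr_top","w_scr_front","w_rack","top0","scene0")]
def pose(x,y,a,P):
    P=np.array(P,float);c,s=np.cos(a),np.sin(a)
    return P@np.array([[c,s,0],[-s,c,0],[0,0,1]])+[x,y,0]
B=[(wt,px([(73,28),(173,28)],(0,0),(260,60)),[(-.018,.16,.156),(0,.16,.156)],None,1),
   (wf,px([(461,200),(478,227)],(400,0),(200,150)),[(0,.16,.156),(-.018,.16,.156)],None,1),
   (wf,px([(127,368)],(0,300),(200,60)),[(0,.16,0)],None,1),
   (tp,np.array([(220,296),(512,167)])/2.9+[180,150],[(0,.16,.156),(0,-.16,.156)],None,1),
   (sc,np.array([(325,135),(692,80)])/4+[215,150],[(0,-.16,.156),(0,.16,.156)],None,1)]
S=[(wt,px([(580,173.5)],(280,0),(240,160)),.00675),(wf,px([(482.5,451.5)],(280,300),(270,150)),.009)]
def res(p,full=False):
    r=[]
    for c,uv,P,_,w in B: r.append((proj(*c,pose(*p[:3],P))-uv)*w)
    for c,uv,h in S: r.append(proj(*c,pose(*p[:3],[(h,p[3],p[4])]))-uv)
    return r if full else np.concatenate(r).ravel()
f=least_squares(res,[.5215,.105,.42,.06,.14],loss='soft_l1')
p=f.x; print("board",p[:2].round(4),np.degrees(p[2]).round(2),"screw y,z",p[3:].round(4)); 
for r in res(p,True): print(r.round(1).tolist())
Rk=[(wr,px([(87,136),(158,141),(57,582),(126,579)],(0,0),(290,128)),[(0,.045,.165),(.014,.045,.165),(0,-.045,.165),(.014,-.045,.165)]),
    (tp,np.array([(580,211),(592,183),(680,212),(672,230)])/2.9+[180,150],[(0,.045,.165),(.014,.045,.165),(.014,-.045,.165),(0,-.045,.165)])]
def res2(q,full=False):
    r=[(proj(*c,pose(*q,P))-uv)*w for (c,uv,P),w in zip(Rk,(1,.3))]
    return r if full else np.concatenate(r).ravel()
q=least_squares(res2,[.54,-.15,-.2],loss='soft_l1').x; print("rack",q[:2].round(4),np.degrees(q[2]).round(2))
for r in res2(q,True): print(r.round(1).tolist())
np.savez("fit.npz",p=p,q=q)
E
python3 fit.py
```

```text
board [0.5233 0.1042] 24.36 screw y,z [0.059  0.1432]
[[-1.2, 0.2], [0.8, 0.3]]
[[-1.8, 3.9], [-0.2, 3.3]]
[[-0.4, -1.5]]
[[0.1, -0.3], [0.5, -0.8]]
[[-2.3, 0.1], [-0.2, 0.2]]
[[-0.3, 0.3]]
[[-0.3, -0.1]]
rack [ 0.5358 -0.16  ] -17.57
[[-1.2, -0.2], [1.0, -0.2], [-0.1, -0.6], [0.2, 1.2]]
[[1.1, -0.8], [0.2, 0.8], [0.2, 0.6], [0.6, 0.1]]
```

```bash
cat >> fit.py <<'E'
print("--- joint with hand-eye correction")
W=[wt,wf,wr]
def cor(c,e):
    if not any(c is w for w in W): 
        e=e[6:] if c is tp else e[6:]*0
    else: e=e[:6]
    C=np.eye(4);C[:3,:3]=Rn.from_rotvec(e[:3]).as_matrix();C[:3,3]=e[3:]
    return (c[0],c[1],C@c[2])
extra=[(wf,px([(480,500),(700,499.5)],(280,300),(270,150)),(0,None,.156)),(wf,px([(600,499)],(400,300),(450,150)),(0,None,.156))]
def resj(v,full=False):
    p,q,e=v[:5],v[5:8],v[8:20]; r=[]
    for c,uv,P,_,w in B: r.append((proj(*cor(c,e),pose(*p[:3],P))-uv)*(1/.5 if c not in (0,) and any(c is w_ for w_ in W) else 1))
    for c,uv,h in S: r.append((proj(*cor(c,e),pose(*p[:3],[(h,p[3],p[4])]))-uv)*2)
    L=proj(*cor(wf,e),pose(*p[:3],[(0,.16,.156),(0,-.1,.156)]))
    for c,uv,_ in extra:
        r.append(np.c_[(np.interp(uv[:,0],L[:,0],L[:,1])-uv[:,1])*2,0*uv[:,0]])
    for (c,uv,P),w in zip(Rk,(2,1)): r.append((proj(*cor(c,e),pose(*q,P))-uv)*w)
    if full: return r
    return np.concatenate([np.concatenate(r).ravel(),e[:3]/.01,e[3:6]/.002,e[6:9]/.005,e[9:]/.002])
s=least_squares(resj,np.r_[p,q,np.zeros(12)],loss='soft_l1',x_scale=1e-2)
v=s.x
print("board",v[:2].round(4),np.degrees(v[2]).round(2),"screw y,z",v[3:5].round(4),"rack",v[5:7].round(4),np.degrees(v[7]).round(2),"corr",np.degrees(v[8:11]).round(2),v[11:14].round(4))
for r in resj(v,True): print(r.round(1).tolist())
cv=np.sqrt(np.diag(np.linalg.pinv(s.jac.T@s.jac)));print("sd",cv[:8].round(4))
np.savez("fit.npz",p=v[:5],q=v[5:8])
E
python3 fit.py | sed -n '/---/,$p'
```

```text
--- joint with hand-eye correction
board [0.5254 0.1033] 24.45 screw y,z [0.0588 0.1472] rack [ 0.5361 -0.1637] -17.67 corr [-0.55 -0.16 -0.15] [-0.0007 -0.0057  0.0031]
[[-1.3, 0.1], [1.6, -0.1]]
[[-1.9, 0.9], [1.1, 0.4]]
[[0.2, -5.6]]
[[-1.3, -0.5], [-1.2, -1.4]]
[[-2.7, 0.5], [-0.5, 0.5]]
[[-0.4, -0.3]]
[[0.3, 0.1]]
[[0.4, 0.0], [0.3, 0.0]]
[[-0.0, 0.0]]
[[-2.2, 0.3], [1.3, 0.2], [0.1, -3.4], [0.1, 0.0]]
[[2.9, -2.6], [0.2, 2.4], [-0.1, 1.9], [1.3, 0.3]]
sd [0.0008 0.0007 0.0083 0.0008 0.0006 0.0006 0.0007 0.0091]
```

Run:
```python
from h import *
K,D,T=load("pics/top0.npz")
print("bottle",onz(K,D,T,[(411.4,257.6)],.15).round(3))
q=np.array([.536,-.1615]);a=np.radians(-17.6);g=q+.007*np.array([np.cos(a),np.sin(a)])
print(g)
move_ptp([*g,.40],[180,0,72.4]); 
f0=np.array(get_contact_force())
move_linear([*g,.307],.12)
print(get_contact_force()); grab(); print("w",get_gripper_width(),get_grip_force(),get_contact_force(),get_tcp_pos())
move_linear([*g,.35],.1); f1=np.array(get_contact_force()); print("lift",f0,f1)
c,T=wrist("w_held")
move_linear([*g,.50],.2)
print(get_gripper_width(),get_time_s())
```

```text
bottle [[ 0.443 -0.197  0.15 ]]
[ 0.54267233 -0.16361659]
[ 0.91609511 -0.2281236   0.55621621]
w 0.013347722332415723 59.20504242181778 [-1.31889517  0.09718994  3.98742819] [ 0.54254556 -0.16365263  0.30721252]
lift [ 0.11425199 -0.08992701 -1.259934  ] [-0.27463334  0.91478574 -4.45348057]
0.01299540080849314 10.2083
```

```bash
cat >> h.py <<'E'
YAW=24.4; B0=np.array([.5244,.1037])
bx=np.array([np.cos(np.radians(YAW)),np.sin(np.radians(YAW))]); by=np.array([-bx[1],bx[0]])
ROT=[180,0,YAW+90]
# rack back gap g from board face, rack centre at board y, hole height z
ZOFF=.307-.070
def P(g,y,z): 
    xy=B0+bx*(g+.007)+by*y; return [xy[0],xy[1],z+ZOFF]
def to(g,y,z,v=.05): move_linear(P(g,y,z),v)
def st():
    p=np.array(get_tcp_pos()); d=p[:2]-B0; f=np.array(get_contact_force())
    return np.r_[(d@bx-.007)*1e3,d@by*1e3,(p[2]-ZOFF)*1e3,f[:2]@bx,f[:2]@by,f[2]].round(2)
E
python3 - <<'E'
from h import *
move_ptp([*P(.06,.059,.26)[:2],.50],ROT)
to(.06,.059,.146,.15); to(.025,.059,.146); pause(.2)
print(st()); wrist("w_near")
print(st(),get_time_s())
a=cv2.imread("pics/w_held.png"); b=cv2.imread("pics/w_near.png")
cv2.imwrite("pics/v5.png",np.vstack([a[100:400,120:520],b[100:400,120:520]]))
E
```

```text
[ 25.3   58.96 145.98  -0.38   0.64  -3.88]
[ 2.5240e+01  5.8990e+01  1.4592e+02  3.5000e-01 -5.0000e-02 -4.1900e+00] 13.5583
```

View pics/v5.png

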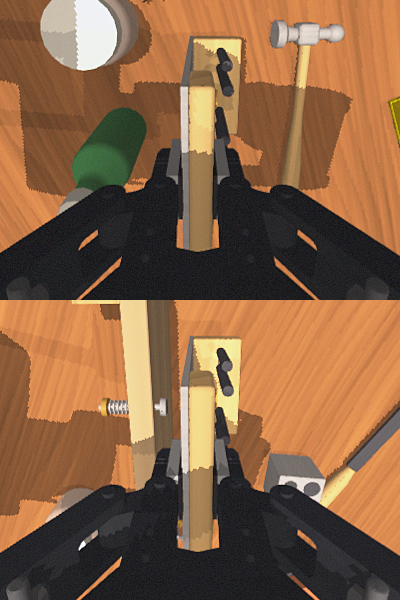

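Run:
```python
import cv2
b=cv2.imread("pics/w_near.png")
cv2.imwrite("pics/v6.png",cv2.resize(b[100:240,210:370],None,fx=4.25,fy=4.25,interpolation=cv2.INTER_CUBIC))
```

```text
(no output)
```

View pics/v6.png

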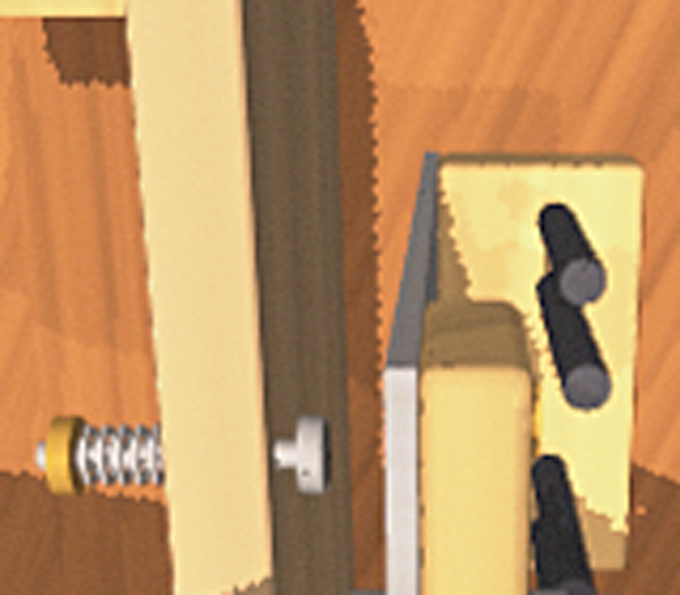

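Run:
```python
from h import *
K,D,T=load("pics/w_near.npz")
px=lambda l:(np.array(l,float)+.5)/4.25-.5+[210,100]
def bf(pt): d=pt[:,:2]-B0; return np.c_[d@bx,d@by,pt[:,2]].round(4)
tz=get_tcp_pos()[2]; print(tz)
print("strip top corners (want g, y+45)",bf(onz(K,D,T,px([(386,367),(418,367),(530,370)]),tz-.142)).tolist())
print("plate bottom corner",bf(onz(K,D,T,px([(430,153)]),tz-.307)).tolist())
for z in (.143,.146): print("screw",bf(onz(K,D,T,px([(312,455),(330,455),(285,455)]),z)).tolist())
print("board top edge",bf(onz(K,D,T,px([(240,0),(272,595)]),.156)).tolist(),"bottom",bf(onz(K,D,T,px([(335,0),(352,595)]),.0)).tolist())
```

```text
0.3829182988858038
strip top corners (want g, y+45) [[0.0252, 0.1055, 0.2409], [0.0282, 0.1055, 0.2409], [0.0385, 0.1052, 0.2409]]
plate bottom corner [[0.0259, 0.1049, 0.0759]]
screw [[0.006, 0.0601, 0.143], [0.0092, 0.0601, 0.143], [0.0012, 0.0601, 0.143]]
screw [[0.0064, 0.0612, 0.146], [0.0095, 0.0612, 0.146], [0.0016, 0.0612, 0.146]]
board top edge [[-0.0006, 0.1371, 0.156], [-0.0002, 0.039, 0.156]] bottom [[-0.0009, 0.136, 0.0], [-0.0008, -0.0399, 0.0]]
```

```bash
cat >> h.py <<'E'
def push(y,z,g0,g1,step=.0005,lim=4,f0=None,v=.02):
    """advance towards the board until light contact"""
    g=g0
    while g>g1:
        g-=step; to(g,y,z,v); s=st()
        if s[3]-f0[3]>lim: break
    return s
E
python3 - <<'E'
from h import *
y,z=.0594,.1455
to(.012,y,z); pause(.2); f0=np.mean([st() for _ in range(5)],0); print("f0",f0); np.save("f0.npy",f0)
s=push(y,z,.012,-.001,f0=f0); print(s,get_time_s())
if s[0]>4: to(.012,y,z); print("backed")
E
```

```text
f0 [ 12.17  59.36 145.6    0.57  -0.25  -4.53]
[  7.64  59.36 145.78   4.63   1.02  -7.09] 16.6667
backed
```

Run:
```python
from h import *
f0=np.load("f0.npy")
for y,z in [(.0602,.1440),(.0602,.1425),(.0602,.147),(.0588,.144),(.0616,.144)]:
    to(.0098,y,z)
    s=push(y,z,.0098,-.001,f0=f0); print(y,z,s-np.r_[0,0,0,f0[3:]],get_time_s())
    if s[0]<4: break
    to(.0105,y,z)
```

```text
0.0602 0.144 [ -0.6   60.18 144.2    5.7    0.55  -2.48] 22.6667
```

Run:
```python
from h import *
f0=np.load("f0.npy")
y,z,g=.0602,.1440,-.0002
to(g,y,z); k=0
while z>.108:
    z-=.0005 if z<.118 else .001
    to(g,y,z,.02); s=st(); d=s-np.r_[0,0,0,f0[3:]]
    if k%2==0 or abs(d[3:]).max()>5: print(d)
    k+=1
    if abs(d[4])>1.5: y+=.0004*np.sign(d[4]); print("shift y",y)
    if d[3]>6: g+=.0003
    if d[3]<-6: g-=.0003
    if d[5]>13: print("stop");break
print(get_time_s())
```

```text
[-7.0000e-02  6.0140e+01  1.4322e+02  3.2000e+00 -1.8000e-01  1.4500e+00]
[-5.0000e-02  6.0140e+01  1.4102e+02  3.4400e+00 -7.5000e-01  1.9200e+00]
[-6.0000e-02  6.0150e+01  1.3898e+02  4.8200e+00 -9.5000e-01  1.4800e+00]
[-1.0000e-01  6.0170e+01  1.3698e+02  4.0700e+00  0.0000e+00  1.2800e+00]
[-1.2000e-01  6.0200e+01  1.3491e+02  5.4300e+00  7.0000e-02  2.2500e+00]
[-1.0000e-01  6.0170e+01  1.3288e+02  4.8200e+00  6.8000e-01  2.4700e+00]
[-9.0000e-02  6.0140e+01  1.3108e+02  4.6300e+00 -1.3200e+00  5.7300e+00]
[-1.1000e-01  6.0120e+01  1.3017e+02  3.3300e+00 -1.0000e-02  7.8500e+00]
[-1.2000e-01  6.0110e+01  1.2903e+02  4.4500e+00 -1.0400e+00  7.4400e+00]
[-1.2000e-01  6.0190e+01  1.2676e+02  4.5300e+00  6.0000e-01  5.0500e+00]
[-1.1000e-01  6.0200e+01  1.2585e+02  4.0400e+00 -4.7000e-01  6.2000e+00]
[-1.1000e-01  6.0190e+01  1.2491e+02  3.2100e+00 -6.8000e-01  6.6300e+00]
[ -0.13  60.22 123.88   5.21   0.84   6.46]
[-1.2000e-01  6.0230e+01  1.2288e+02  5.1600e+00 -1.0000e+00  6.8800e+00]
[-1.1000e-01  6.0230e+01  1.2186e+02  4.6800e+00  8.0000e-02  6.8200e+00]
[-1.2000e-01  6.0230
[... 558 characters left out ...]
0000e+00  7.2300e+00]
[-6.0000e-02  6.0230e+01  1.1445e+02  5.8300e+00 -3.7000e-01  5.0600e+00]
[-6.0000e-02  6.0190e+01  1.1389e+02  5.9000e+00 -3.0000e-02  4.0100e+00]
[-6.0000e-02  6.0210e+01  1.1338e+02  5.3200e+00  7.6000e-01  3.8800e+00]
[-6.0000e-02  6.0210e+01  1.1287e+02  5.9200e+00  9.0000e-02  3.9900e+00]
[-3.0000e-02  6.0200e+01  1.1247e+02  6.4500e+00 -8.2000e-01  4.9200e+00]
[ 1.1000e-01  6.0200e+01  1.1216e+02  4.8200e+00 -5.5000e-01  6.6100e+00]
[ 7.0000e-02  6.0180e+01  1.1196e+02  3.9900e+00 -8.9000e-01  8.8000e+00]
[ 7.0000e-02  6.0190e+01  1.1175e+02  4.5900e+00 -6.3000e-01  1.0720e+01]
[ 9.0000e-02  6.0200e+01  1.1157e+02  1.5400e+00 -3.1000e-01  1.3270e+01]
stop
32.9167
```

Run:
```python
from h import *
f0=np.load("f0.npy")
to(.0002,.0602,.1122,.02); pause(.3); print(st()-np.r_[0,0,0,f0[3:]])
wrist("w_home"); release(); pause(.3); print(get_gripper_width(),get_contact_force())
p=get_tcp_pos(); move_linear([p[0],p[1],p[2]+.12],.1)
move_ptp([.712,.258,.333],[180,50,24.3]) if False else None
c,T=wrist("w_end"); s=capture("scene"); print(get_time_s(),get_contact_force())
a=c["image"][:,:,::-1]; b=cv2.resize(s["image"][150:260,215:415],None,fx=3,fy=3,interpolation=cv2.INTER_CUBIC)[:,:,::-1]
o=np.zeros((600,640,3),np.uint8); o[:270]=a[60:330]; o[270:600,:600]=b; cv2.imwrite("pics/v7.png",o)
```

```text
[  0.14  60.18 112.06   3.68  -0.59   7.92]
0.08564856718941119 [-0.23992787  0.57321908  0.90615945]
35.9583 [-0.67445     0.43727223 -0.47624078]
```

View pics/v7.png

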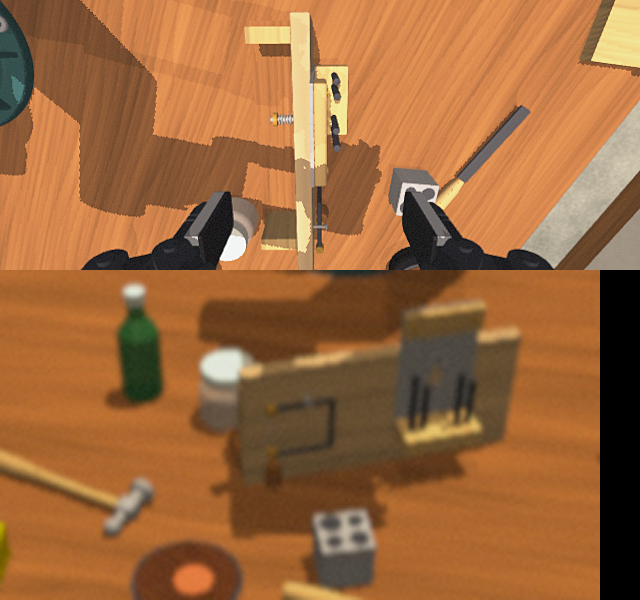

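The picture shows the rack hanging flat on the board. In the scene crop its strip is at about (445,318), parallel to the board's top edge. The screw's spring end sits at (280,119) in the wrist view, the gripper is clear and the bystanders haven't moved.

```bash
python3 -c "
from cell import *
print(sign_off())"
```

```text
the job is handed in; nothing more can be done
None
```

I hung the rack on the sprung screw, let go and handed the job in at about 36 s. The push force dropped as the head passed the ridge, then rose as the slot end met the screw. The last pictures show the rack upright and flat on the board, though the judge's verdict was not shown.

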